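# Set out the wood stains by shade

### The job

Move the four stain jars one by one from the wooden storage rack into the grey metal bench rack, each standing upright in the bay whose tile has the jar's colour. Work from the palest to the darkest (cream, honey orange, red-brown, black), setting each jar down before taking the next, without dropping or tipping any. Leave the eraser and the craft knife where they lie.

Things in the scene. Friction and masses are not known exactly. Their poses are not given: they have to be found in the camera images.
- jar_ash: Loose closed stain jar, pale cream with pale cream cap, white paper band; 43 mm across the cap, 41 mm below, 72 mm tall, 0.09-0.18 kg. Origin: centre of underside, z up. Starts upright in one of four 58 mm bays of the wooden storage rack (pitch 72 mm, floor 10 mm and wall tops 25 mm above the table, ends 34 mm); its y axis then runs along the row, x across it.
- jar_honey: Loose closed stain jar, honey orange with honey orange cap, white paper band; 43 mm across the cap, 41 mm below, 72 mm tall, 0.09-0.18 kg. Origin: centre of underside, z up. Starts upright in one of four 58 mm bays of the wooden storage rack (pitch 72 mm, floor 10 mm and wall tops 25 mm above the table, ends 34 mm); its y axis then runs along the row, x across it.
- jar_mahogany: Loose closed stain jar, dark red-brown with dark red-brown cap, white paper band; 43 mm across the cap, 41 mm below, 72 mm tall, 0.09-0.18 kg. Origin: centre of underside, z up. Starts upright in one of four 58 mm bays of the wooden storage rack (pitch 72 mm, floor 10 mm and wall tops 25 mm above the table, ends 34 mm); its y axis then runs along the row, x across it.
- jar_ebony: Loose closed stain jar, black with black cap, white paper band; 43 mm across the cap, 41 mm below, 72 mm tall, 0.09-0.18 kg. Origin: centre of underside, z up. Starts upright in one of four 58 mm bays of the wooden storage rack (pitch 72 mm, floor 10 mm and wall tops 25 mm above the table, ends 34 mm); its y axis then runs along the row, x across it.
- bay_ash: Empty plywood bay of the grey metal bench rack, fixed, marked by a pale cream tile (28 x 60 mm, 12 mm high) on its +x side. Inside 58 x 58 mm; walls 4 mm thick, tops 25 mm above the table. Origin at table height under the middle of the bay, z up; the floor a jar stands on is 10 mm above it. y runs along the row (pitch 72 mm, rack ends 34 mm high), x across.
- bay_honey: Empty plywood bay of the grey metal bench rack, fixed, marked by a honey orange tile (28 x 60 mm, 12 mm high) on its +x side. Inside 58 x 58 mm; walls 4 mm thick, tops 25 mm above the table. Origin at table height under the middle of the bay, z up; the floor a jar stands on is 10 mm above it. y runs along the row (pitch 72 mm, rack ends 34 mm high), x across.
- bay_mahogany: Empty plywood bay of the grey metal bench rack, fixed, marked by a dark red-brown tile (28 x 60 mm, 12 mm high) on its +x side. Inside 58 x 58 mm; walls 4 mm thick, tops 25 mm above the table. Origin at table height under the middle of the bay, z up; the floor a jar stands on is 10 mm above it. y runs along the row (pitch 72 mm, rack ends 34 mm high), x across.
- bay_ebony: Empty plywood bay of the grey metal bench rack, fixed, marked by a black tile (28 x 60 mm, 12 mm high) on its +x side. Inside 58 x 58 mm; walls 4 mm thick, tops 25 mm above the table. Origin at table height under the middle of the bay, z up; the floor a jar stands on is 10 mm above it. y runs along the row (pitch 72 mm, rack ends 34 mm high), x across.
- eraser: Bystander: loose white eraser 55 x 30 x 18 mm lying on the table. Origin at the centre of its underside, x along its length.
- knife: Bystander: loose retractable craft knife with a red and black handle 100 x 20 x 14 mm (18 mm high at its slide) and a steel blade reaching 91 mm from the origin along +x. Origin at the middle of the handle's underside.
Not all that is in view belongs to the job. Leave any green or turquoise look-alike of the bay_ash alone.

How it is judged:
By the outcome, as a careful person would: the job done as asked, in the order asked, and still so for the second after the job is handed in, with the robot touching nothing.
It also fails if it takes over 112 s, if anything falls off the work surface, if the arm or the gripper's body presses on something with over 40 N, if the wrist force passes 120 N, or if a joint passes its speed limit or range.

### The arm

A 6-joint arm with a two-finger parallel gripper is mounted at the origin on the work surface. World frame = base frame: x ahead of the robot, y to its left, z up, the work surface at z = 0. Lengths are in m, angles in rad, forces in N, time in s.
With the tool pointing down it reaches from about 0.25 to 0.725 m from the base axis. Payload 4 kg.
Tool frame: the origin (TCP) lies midway between the tips of the shut fingers; the grasp point (between the pads) lies grip_point_offset behind it (grip_point_offset is the distance from the TCP to the grasp point, in m); z points along the fingers, y is the line along which they close (so a half turn about z gives the same grasp; the last joint's range is limited). The gripper opens to 85 mm and grips with 20 to 120 N. Pads are 22 mm wide; open, the fingers measure 114 mm over their backs; the gripper's body (76 mm by 85 mm) begins 54 mm behind the grasp point. The pads swing forward as they close: fully open they stand 13 mm farther back than shut.
Start: joints at [1.215, 0.241, 0.005, 1.335, 0, 1.571], TCP at [0.174, 0.469, 0.231] pointing down, gripper open.
Joint ranges: [-2.72, 2.72], [-1.05, 1.87], [-1.09, 1.28], [-1.99, 2.15], [-1.42, 1.44], [-3.14, 3.14]. Speed limits (rad/s): [2.79, 2.79, 3.14, 3.14, 3.14, 3.14].

### API

Orientations are given as a unit quaternion [x, y, z, w].
In Python, from workcell import * gives the robot as it stands. The module is installed in compiled form; this text tells all that it offers.
- The arm moves only by the tool arm_command, never from a script. Its arguments are lists of equal length, an entry for each row: "slide": the shift along the tool's x, y, z in cm, a list of three; "spin": the turn about the tool's z in degrees. A call has exactly 5 rows; each row is the pose to reach, as a shift and turn from the pose commanded when the call began, along the tool's axes at that moment; what a row does not reach only later rows make up. A row lasts 1/8 s, in which the tool goes at most 62.5 mm and 10.7 degrees, less where a joint would pass 70% of its speed; a pose out of reach is approached as far as the arm can. A call with a gripper value outside its range is refused whole. "jaw" is the finger opening in cm, from 0 to 8.54, set as the call begins (left out, the last holds). The fingers move at their own pace and stop on an object; the grip force is fixed at half the most. Time passes only in rows, so rows that repeat a pose let the fingers close, or fill a call up. It gives the time, the measured TCP pose, the force, the opening and the grip force at its end, in the units of the state.
- get_obs(): the state, without advancing time (a new reading comes with each control period).
- camera(name): name is "scene" or "top" or "wrist"; returns a dict with "pixels" (400x640x3 uint8, red, green, blue), "range_z" (400x640 float32, m along the optical axis (not along the pixel's ray), 0 where there is no reading), "intrinsics" (3x3 intrinsics, pixels), "k1" (the pictures are not rectified: a ray, as slopes to the right and down, at radius r is drawn at 1 + k1 r^2 times it, then the intrinsics apply), "rvec" (rotation vector, rad) and "tvec" (3), from world to camera coordinates, as OpenCV has them. Camera axes: x right, y down, z forward; pixel columns grow to the right and rows downward; lengths in m; the calibration is good to about 2 mm. A picture is of the moment at which its call begins.
- job_done(): hands the job in; it is judged then, once.
Trained networks look in a picture, given as the dict that the camera call returned (one of the last four; its "shot" number tells which), for a name from the list of things; names that differ only in an ending like _2 or _b are one class to them, and where a whole thing is asked for, a point or a joint stands for the part that bears it (a point fixed in the world has none). Each returns a list of dicts, best first, with "confidence" (0 to 1); they miss things now and then, are a little off and sometimes report something else, mostly with a low value. They report only what shows in the picture. A call takes as long as a camera call. They do not tell look-alikes from the thing itself.
- recognise(picture, thing): "centre" ([column, row] in pixels, amid what is visible of it).
- landmark_of(picture, thing): "centre" ([column, row] in pixels: a listed point, or the origin of a listed thing).
The state is a dict: "clock": time; "joint_pos": joint angles; "joint_vel": joint speeds; "tau": joint torques, N m; "eef_pos": TCP position; "tool_rot": TCP orientation; "ft_force": force on the tool from outside, world axes, zero at the start; "ft_torque": the same for the moment, N m; "grip_width": finger opening in m; "grasp_force": force on a finger pad.
Only numpy, scipy, OpenCV 4.12 (cv2) and the standard library are available. Lean on these libraries where they do the work, as an engineer would, in place of code of your own. Each camera call takes 0.05 s, during which the arm holds its last target. There are 200 camera calls.

## Working session

There is one attempt and no reset: what is moved stays moved. The work goes in short steps, Python scripts to look and compute and a tool call to move; the robot and the scene stay as the last step left them, time stands still between calls to the robot, and variables do not carry over. Pictures are saved under pics/ and viewed, at most 14 in all, crops included, and the job is handed in when it is done.

Besides the shell and the picture viewer there is one more tool, called after "Call:" as name(argument=value, ...), one argument or row to a line, values as JSON. arm_command: Moves the arm, as the interface text tells. Its arguments: {"type":"object","properties":{"slide":{"type":"array","items":{"type":"array","items":{"type":"number"}}},"spin":{"type":"array","items":{"type":"number"}},"jaw":{"type":"number"}},"required":["slide","spin"]}

```bash
mkdir -p pics
cat > h.py <<'E'
from workcell import *
import numpy as np, cv2
from scipy.spatial.transform import Rotation as R
J=['jar_ash','jar_honey','jar_mahogany','jar_ebony']; B=['bay_ash','bay_honey','bay_mahogany','bay_ebony']
def ray(p,uv):
    K=p['intrinsics']; d=np.array([(uv[0]-K[0,2])/K[0,0],(uv[1]-K[1,2])/K[1,1]]); s=d.copy()
    for _ in range(20): s=d/(1+p['k1']*(s@s))
    M=cv2.Rodrigues(np.array(p['rvec'],float))[0]; t=np.array(p['tvec']).ravel()
    return -M.T@t, M.T@np.r_[s,1]
def at_z(p,uv,z):
    o,d=ray(p,uv); return o+d*(z-o[2])/d[2]
def at_depth(p,uv):
    o,d=ray(p,uv); return o+d*p['range_z'][int(round(uv[1])),int(round(uv[0]))]
def save(p,n,crop=None,s=1):
    im=p['pixels'][:,:,::-1]
    if crop: x0,y0,x1,y1=crop; im=im[y0:y1,x0:x1]
    cv2.imwrite('pics/'+n,cv2.resize(im,None,fx=s,fy=s,interpolation=cv2.INTER_CUBIC))
E
python3 - <<'E'
from h import *
np.set_printoptions(precision=3,suppress=True)
o=get_obs();print(o)
for c in ['top','scene']:
    p=camera(c);save(p,c+'0.png')
    for n in J+B+['eraser','knife']:
        z=.01 if n in J else 0
        for r in landmark_of(p,n)[:4]:
            if r['confidence']>.2: print(c,n,np.round(r['centre']),round(r['confidence'],2),at_z(p,r['centre'],z),at_depth(p,r['centre']))
E
```

```text
{'clock': 0.0, 'joint_pos': array([1.215, 0.241, 0.004, 1.335, 0.   , 1.571]), 'joint_vel': array([ 0.001,  0.   , -0.   , -0.   , -0.   ,  0.001]), 'tau': array([ -0.   , -37.231,  25.241,   0.017,  -0.   ,   0.   ]), 'eef_pos': array([0.174, 0.468, 0.23 ]), 'tool_rot': array([ 0.177,  0.984, -0.001, -0.   ]), 'ft_force': array([-0.297,  0.556,  0.187]), 'ft_torque': array([-0.013,  0.013, -0.002]), 'grasp_force': 0.0, 'grip_width': 0.08517594689419043}
top jar_ash [214. 229.] 0.55 [0.509 0.299 0.01 ] [0.499 0.278 0.084]
top jar_honey [296. 231.] 0.54 [0.492 0.074 0.01 ] [0.483 0.07  0.083]
top jar_mahogany [245. 230.] 0.54 [0.502 0.215 0.01 ] [0.492 0.199 0.085]
top jar_ebony [270. 231.] 0.77 [0.494 0.147 0.01 ] [0.485 0.137 0.082]
top bay_ash [334. 277.] 0.98 [ 0.362 -0.022  0.   ] [ 0.362 -0.021  0.014]
top bay_ash [376. 197.] 0.73 [ 0.576 -0.156  0.   ] [ 0.574 -0.154  0.011]
top bay_ash [392. 258.] 0.56 [ 0.405 -0.184  0.   ] [ 0.404 -0.182  0.011]
top bay_honey [403. 199.] 0.84 [ 0.565 -0.231  0.   ] [ 0.563 -0.229  0.01 ]
top bay_mahogany [352. 191.] 0.81 [ 0.596 -0.087  0.  
[... 531 characters left out ...]
.027]
scene jar_ebony [282. 216.] 0.61 [ 0.619 -0.074  0.01 ] [ 0.63  -0.073  0.023]
scene bay_ash [308. 153.] 0.95 [ 0.362 -0.02   0.   ] [ 0.376 -0.019  0.012]
scene bay_ash [250. 162.] 0.79 [ 0.409 -0.183  0.   ] [ 0.434 -0.177  0.022]
scene bay_ash [250. 209.] 0.63 [ 0.587 -0.158  0.   ] [ 0.597 -0.155  0.011]
scene bay_honey [225. 203.] 0.83 [ 0.568 -0.224  0.   ] [ 0.579 -0.22   0.013]
scene bay_mahogany [281. 214.] 0.66 [ 0.603 -0.079  0.   ] [ 0.613 -0.078  0.011]
scene bay_ebony [199. 198.] 0.95 [ 0.553 -0.296  0.   ] [ 0.564 -0.291  0.011]
scene eraser [279. 267.] 0.57 [ 0.757 -0.072  0.   ] [ 0.768 -0.07   0.016]
scene knife [375. 276.] 0.76 [0.775 0.139 0.   ] [0.777 0.139 0.003]
```

```bash
python3 -c "import workcell;print([x for x in dir(workcell) if x[0]!='_'])"
```

```text
['Unreachable', 'camera', 'get_obs', 'grip_point_offset', 'job_done', 'landmark_of', 'recognise']
```

View pics/top0.png

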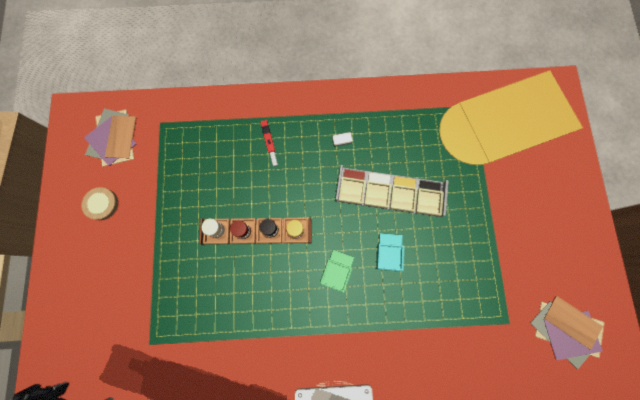

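View pics/scene0.png

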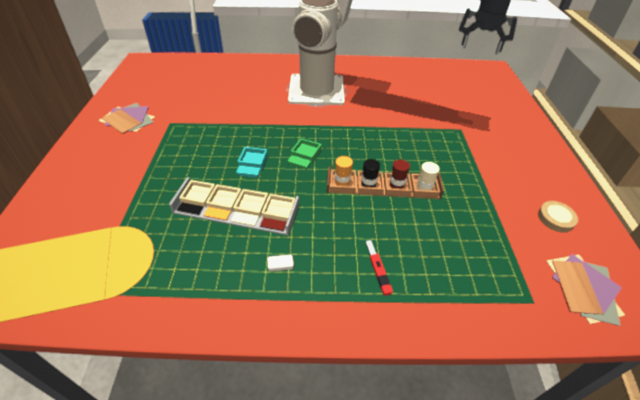

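Run:
```python
from h import *
print(grip_point_offset)
p=camera('top');save(p,'c0.png',(180,170,460,300),2.8)
np.savez('top.npz',**{k:np.array(v) for k,v in p.items()})
```

```text
0.0187
```

View pics/c0.png

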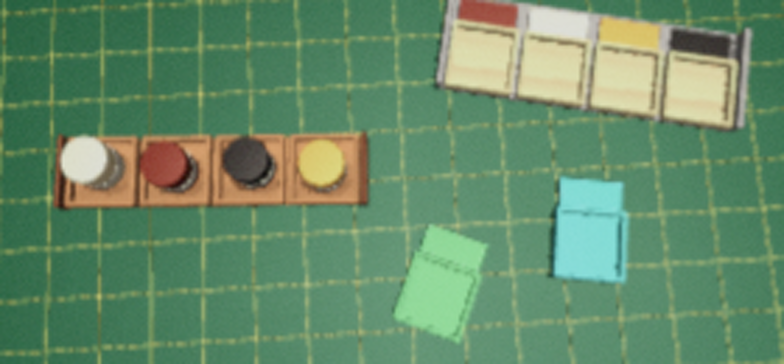

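The top view shows the storage rack at rows 218–243, with cream at 213,229, red-brown at 240,229, black at 268,228 and honey at 295,229. The bench tiles run red-brown (354,174), cream (379,178), honey (404,181), black (430,185).

bay_ash candidates: green (334,277), turquoise (392,258) and the cream-tiled bay of the grey rack (376,197). The last one fits, since it has the pale cream tile and sits in the grey rack. The enlarged crop confirms this.

```bash
cat >> h.py <<'E'
def cloud(p):
    h,w=p['range_z'].shape; K=p['intrinsics']
    u,v=np.meshgrid(np.arange(w),np.arange(h)); d=np.stack([(u-K[0,2])/K[0,0],(v-K[1,2])/K[1,1]],-1); s=d.copy()
    for _ in range(20): s=d/(1+p['k1']*(s**2).sum(-1,keepdims=True))
    z=p['range_z'][...,None]; c=np.concatenate([s*z,z],-1)
    M=cv2.Rodrigues(np.array(p['rvec'],float))[0]
    return (c-np.array(p['tvec']).ravel())@M
E
python3 - <<'E'
from h import *
np.set_printoptions(precision=4,suppress=True)
for cam in ['top','scene']:
    p=camera(cam);C=cloud(p);P=C.reshape(-1,3);ok=p['range_z'].ravel()>0
    print(cam,'table z',np.percentile(P[ok&(abs(P[:,0]-.45)<.2)&(abs(P[:,1])<.3)][:,2],[10,50,90]))
    m=ok&(P[:,2]>.074)&(P[:,2]<.095)&(P[:,0]>.42)&(P[:,0]<.58)&(P[:,1]>.02)&(P[:,1]<.36)
    Q=P[m]; mk=m.reshape(400,640).astype(np.uint8); n,l,st,ce=cv2.connectedComponentsWithStats(mk)
    for i in range(1,n):
        if st[i,4]>15:
            q=C[l==i]; print(st[i,4],ce[i],(q.min(0)+q.max(0))/2,q.mean(0),np.ptp(q,axis=0))
    # racks: outlines
    for nm,(x0,x1,y0,y1) in dict(store=(.42,.58,.02,.36),bench=(.46,.68,-.36,-.02)).items():
        m=ok&(P[:,2]>.008)&(P[:,2]<.04)&(P[:,0]>x0)&(P[:,0]<x1)&(P[:,1]>y0)&(P[:,1]<y1)
        r=cv2.minAreaRect((P[m][:,:2]*1000).astype(np.float32)); print(nm,m.sum(),r)
    # tile/bay via landmark near bench
    for n in B:
        for r in recognise(p,n)[:3]: print(n,r['centre'],r['confidence'],at_z(p,r['centre'],.012))
E
```

```text
top table z [-0.0009  0.0019  0.0141]
223 [209.7578 226.3677] [0.5083 0.2904 0.0808] [0.507  0.2905 0.0817] [0.0422 0.0409 0.0135]
219 [267.0594 226.2237] [0.4993 0.1441 0.0809] [0.4989 0.144  0.0819] [0.0409 0.0414 0.0122]
223 [237.9507 227.7354] [0.4991 0.2189 0.0805] [0.4993 0.2185 0.0819] [0.0413 0.0418 0.0127]
219 [294.2283 227.4658] [0.4918 0.0749 0.0804] [0.4917 0.0746 0.0823] [0.0393 0.0412 0.0124]
store 1553 ((499.0674743652344, 185.14720153808594), (299.4247741699219, 70.28455352783203), 87.46798706054688)
bench 3362 ((547.9453125, -184.8451690673828), (299.28851318359375, 182.674560546875), 77.95648956298828)
bay_ash [394.9, 253.8] 0.96 [ 0.4142 -0.1895  0.012 ]
bay_ash [374.4, 193.8] 0.95 [ 0.5831 -0.1491  0.012 ]
bay_ash [334.8, 271.5] 0.88 [ 0.3766 -0.0243  0.012 ]
bay_honey [403.3, 195.3] 0.85 [ 0.5742 -0.2295  0.012 ]
bay_mahogany [352.7, 182.6] 0.97 [ 0.619  -0.0908  0.012 ]
bay_ebony [433.0, 199.4] 0.66 [ 0.5578 -0.3108  0.012 ]
scene table z [-0.0001  0.0023  0.0255]
176 [343.6364 162.6364] [0.4916 0.0763 0.0796] [0.4966 0.0752 0.0813] [0.0462 0.0411 0.0112]
188 [371.1117 165.1489] [0.5012 0.1444 0.0797] [0.5039 0.1441 0.0812] [0.0422 0.0408 0.0111]
180 [401.0889 165.8889] [0.5019 0.2201 0.0803] [0.5042 0.2198 0.0814] [0.0431 0.0412 0.0114]
177 [429.7797 168.3729] [0.509  0.2925 0.0802] [0.5114 0.2914 0.0816] [0.0447 0.0409 0.0122]
store 1844 ((499.4447937011719, 184.5763702392578), (299.013671875, 71.65287780761719), 87.71990966796875)
bench 3983 ((549.1840209960938, -185.9453887939453), (302.7712707519531, 186.34361267089844), 78.11772918701172)
bay_ash [250.2, 161.8] 0.78 [ 0.4198 -0.1786  0.012 ]
bay_ash [303.2, 153.9] 0.61 [ 0.3804 -0.0317  0.012 ]
bay_ash [247.8, 209.9] 0.58 [ 0.6015 -0.1599  0.012 ]
bay_honey [216.9, 199.8] 0.72 [ 0.5694 -0.2428  0.012 ]
bay_mahogany [279.3, 214.5] 0.69 [ 0.6144 -0.0812  0.012 ]
bay_ebony [194.2, 196.7] 0.81 [ 0.5602 -0.303   0.012 ]
```

Run:
```python
from h import *
np.set_printoptions(precision=4,suppress=True)
for cam in ['top','scene']:
    p=camera(cam);C=cloud(p)
    m=(p['range_z']>0)&(C[...,2]>.006)&(C[...,2]<.045)&(C[...,0]>.46)&(C[...,0]<.68)&(C[...,1]>-.38)&(C[...,1]<0)
    n,l,st,ce=cv2.connectedComponentsWithStats(m.astype(np.uint8),connectivity=4)
    i=1+st[1:,4].argmax(); q=C[l==i]; (c,s,a)=cv2.minAreaRect((q[:,:2]*1000).astype(np.float32)); print(cam,st[i,4],c,s,a)
    a=np.radians(a); a=a if s[0]>s[1] else a+np.pi/2
    y=np.array([np.cos(a),np.sin(a)]); y*=np.sign(y[1]); x=np.array([y[1],-y[0]]); c=np.array(c)/1000
    e=q[q[:,2]>.027]; u=(e[:,:2]-c)@y; print('y axis',y,'high pts',len(e),np.percentile(u,[1,10,50,90,99]))
    hi=q[(q[:,2]>.02)]; v=(hi[:,:2]-c)@x; print('wall x span',np.percentile(v,[1,5,50,95,99]))
    for k in (-2,-1,0,1):  # floor check
        cc=c+y*.072*(k+.5)-x*.014; print(k,cc)
    Y=cv2.cvtColor(p['pixels'],cv2.COLOR_RGB2HSV)
    f=(l==i)&(C[...,2]<.017)&(Y[...,0]>15)&(Y[...,0]<45)&(Y[...,1]<130); g=C[f]
    U=(g[:,:2]-c)@y; V=(g[:,:2]-c)@x; print('floor',np.percentile(U,[1,99]),np.percentile(V,[1,5,50,95,99]))
    print(np.histogram(U,40)[0])
```

```text
top 3594 (588.7816162109375, -196.9783172607422) (309.8841552734375, 101.1838150024414) 78.07511901855469
y axis [0.2066 0.9784] high pts 278 [-0.146  -0.1436 -0.0279  0.1507  0.1527]
wall x span [-0.0493 -0.0486 -0.012   0.0268  0.0449]
-2 [ 0.5528 -0.2998]
-1 [ 0.5676 -0.2293]
0 [ 0.5825 -0.1589]
1 [ 0.5974 -0.0884]
floor [-0.1347  0.1439] [-0.0493 -0.0414 -0.0065  0.0423  0.0475]
[ 1 14 38 70 66 68 70 69 73 67 30 38 65 65 72 72 65 71 71 56 44 36 80 75
 77 81 78 78 79 45 42 38 53 57 56 54 56 55 57 30]
scene 4121 (590.082275390625, -194.05026245117188) (302.1039123535156, 102.79412078857422) 78.08272552490234
y axis [0.2065 0.9784] high pts 252 [-0.1498 -0.1468 -0.0651  0.1499  0.1506]
wall x span [-0.0503 -0.0483 -0.0086  0.0316  0.0475]
-2 [ 0.5541 -0.2968]
-1 [ 0.569  -0.2264]
0 [ 0.5838 -0.1559]
1 [ 0.5987 -0.0855]
floor [-0.1441  0.1391] [-0.0475 -0.0458 -0.0118  0.046   0.049 ]
[35 77 48 54 53 56 60 50 17 51 20 58 49 42 47 44 46 30  5 44 66 75 84 81
 81 82 79 68 62 25 52 49 54 45 48 49 48 32  7 17]
```

```bash
cat >> h.py <<'E'
JP=dict(ash=(.508,.291),honey=(.492,.0755),mahogany=(.5,.2195),ebony=(.5,.144))
BP=dict(ash=(.583,-.1558),honey=(.5682,-.2263),mahogany=(.598,-.0853),ebony=(.5533,-.2968))
def go(x,y,z,yaw):
    o=get_obs(); r=R.from_quat(o['tool_rot']).as_matrix(); d=r.T@(np.array([x,y,z])-o['eef_pos'])*100
    a=np.degrees(np.arctan2(r[1,1],r[0,1])); s=-(yaw-a); s=(s+90)%180-90
    print('slide',np.round(d,2),'spin',round(s,1),'| z',np.round(o['eef_pos'],4),'q6',o['joint_pos'][5].round(2))
E
python3 -c "
from h import *
go(.508,.291,.16,-2.5)"
```

```text
slide [-37.48  -5.03   7.13] spin 72.1 | z [0.1742 0.4687 0.2313] q6 1.57
```

Call:
arm_command(
  slide=[
    [-6,-0.8,0],
    [-12,-1.6,0],
    [-18,-2.4,1],
    [-24,-3.2,2],
    [-30,-4,4],
  ],
  spin=[10,20,30,40,50],
  jaw=8.5,
)

```text
clock: 2.38
eef_pos: [0.4427, 0.3266, 0.1923]
tool_rot: [0.579, 0.816, 0.001, 0.0]
ft_force: [0.3, 0.5, -1.0]
grip_width: 0.0852
grasp_force: 0.0
```

```bash
python3 -c "
from h import *
go(.508,.291,.16,-2.5)"
```

```text
slide [-5.53  4.98  3.24] spin 21.8 | z [0.4427 0.3266 0.1923] q6 1.87
```

Call:
arm_command(
  slide=[
    [-2.8,2.5,1.6],
    [-5.5,5.0,3.2],
    [-5.5,5.0,3.2],
    [-5.5,5.0,3.2],
    [-5.5,5.0,3.2],
  ],
  spin=[10,20,22,22,22],
)

```text
clock: 3.0
eef_pos: [0.5054, 0.2931, 0.1605]
tool_rot: [0.721, 0.693, 0.001, 0.0]
ft_force: [0.7, -0.4, -0.0]
grip_width: 0.085
grasp_force: 0.0
```

Run:
```python
from h import *
np.set_printoptions(precision=4,suppress=True)
p=camera('wrist');save(p,'w0.png');C=cloud(p)
m=(p['range_z']>0)&(C[...,2]>.074)&(C[...,2]<.092)&(abs(C[...,0]-.5)<.05)&(C[...,1]>.02)
n,l,st,ce=cv2.connectedComponentsWithStats(m.astype(np.uint8))
for i in range(1,n):
    if st[i,4]>100: q=C[l==i]; print(st[i,4],ce[i],(q.min(0)+q.max(0))/2,np.ptp(q,axis=0))
go(*JP['ash'],.036,-2.5)
```

```text
2370 [322.4979 205.092 ] [0.5064 0.2926 0.0785] [0.042  0.0424 0.0087]
1916 [316.4734 287.1352] [0.4986 0.2198 0.0785] [0.0426 0.0436 0.0088]
566 [320.0177 346.9311] [0.4989 0.1596 0.078 ] [0.0398 0.0156 0.008 ]
slide [-0.22  0.26 12.46] spin 0.2 | z [0.5054 0.2932 0.1606] q6 2.14
```

View pics/w0.png

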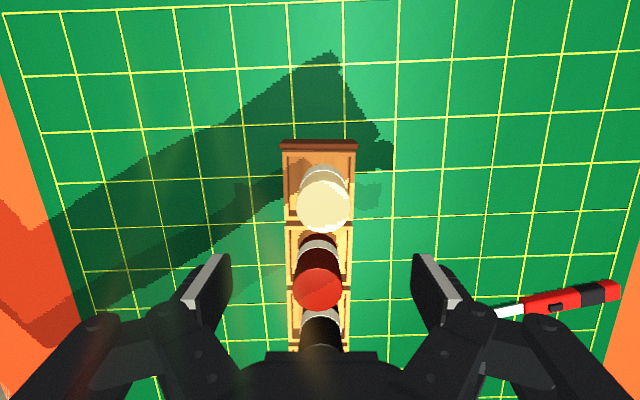

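The wrist view shows the open jaws centred on the rack. The cream cap is at (322,205), ahead of the red-brown one at (317,288), and its position of about (.507,.292) agrees with the other cameras.

Call:
arm_command(
  slide=[
    [-0.1,0.2,4],
    [-0.1,0.2,8],
    [-0.1,0.2,11],
    [-0.1,0.2,12.4],
    [-0.1,0.2,12.4],
  ],
  spin=[0,0,0,0,0],
)

```text
clock: 3.68
eef_pos: [0.5072, 0.2914, 0.0354]
tool_rot: [0.721, 0.693, -0.001, -0.0]
ft_force: [-0.2, 0.7, 0.4]
grip_width: 0.0847
grasp_force: 0.0
```

Call:
arm_command(
  slide=[
    [0,0,0],
    [0,0,0],
    [0,0,0],
    [0,0,0],
    [0,0,0],
  ],
  spin=[0,0,0,0,0],
  jaw=3,
)

```text
clock: 4.3
eef_pos: [0.5086, 0.2917, 0.0372]
tool_rot: [0.722, 0.692, 0.001, 0.0]
ft_force: [-1.1, -0.1, 6.4]
grip_width: 0.0422
grasp_force: 59.8
```

Call:
arm_command(
  slide=[
    [0,0,-1],
    [0,0,-4],
    [0,0,-8],
    [0,0,-11],
    [0,0,-11],
  ],
  spin=[0,0,0,0,0],
)

```text
clock: 4.92
eef_pos: [0.5098, 0.2921, 0.1488]
tool_rot: [0.722, 0.692, 0.003, 0.001]
ft_force: [1.2, -0.9, -1.3]
grip_width: 0.0414
grasp_force: 60.7
```

```bash
python3 -c "
from h import *
go(*BP['ash'],.146,-11.9);print(get_obs()['grip_width'],get_obs()['grasp_force'])"
```

```text
slide [-44.44   9.19   0.19] spin 9.5 | z [0.5098 0.2921 0.1488] q6 2.13
0.04143402138095136 60.73134429752827
```

Call:
arm_command(
  slide=[
    [-3,0.6,0],
    [-8,1.7,0],
    [-13,2.7,0],
    [-18,3.7,0],
    [-23,4.7,0],
  ],
  spin=[1,3,5,7,9.5],
)

```text
clock: 5.55
eef_pos: [0.5443, 0.0576, 0.1439]
tool_rot: [0.777, 0.63, -0.001, -0.001]
ft_force: [0.6, 0.5, -1.4]
grip_width: 0.042
grasp_force: 60.7
```

```bash
python3 -c "
from h import *
go(*BP['ash'],.146,-11.9)"
```

```text
slide [-20.08   8.21  -0.21] spin -0.1 | z [0.5443 0.0576 0.1439] q6 1.89
```

Call:
arm_command(
  slide=[
    [-5,2,0],
    [-10,4.1,0],
    [-15,6.2,0],
    [-19,7.8,0],
    [-20.1,8.2,0],
  ],
  spin=[0,0,0,0,0],
)

```text
clock: 6.18
eef_pos: [0.5832, -0.1568, 0.1436]
tool_rot: [0.778, 0.629, -0.001, -0.001]
ft_force: [-0.4, 0.7, -1.7]
grip_width: 0.0415
grasp_force: 60.8
```

Run:
```python
from h import *
np.set_printoptions(precision=4,suppress=True)
go(*BP['ash'],.038,-11.9)
p=camera('wrist');save(p,'w1.png');C=cloud(p)
# rack end / tile cues
P=C.reshape(-1,3); hsv=cv2.cvtColor(p['pixels'],cv2.COLOR_RGB2HSV)
for n in B:
    for r in landmark_of(p,n)[:3]:
        if r['confidence']>.4: print(n,np.round(r['centre']),round(r['confidence'],2),at_z(p,r['centre'],0),at_depth(p,r['centre']))
```

```text
slide [ 0.1  -0.01 10.56] spin -0.2 | z [ 0.5832 -0.1568  0.1436] q6 1.52
bay_ash [45. 90.] 0.75 [ 0.3662 -0.0244  0.    ] [ 0.3749 -0.0265  0.0105]
bay_ash [320. 183.] 0.63 [ 0.5815 -0.1558  0.    ] [ 0.5821 -0.1534  0.009 ]
bay_ash [153. 234.] 0.6 [ 0.4066 -0.1718  0.    ] [ 0.413  -0.1689  0.0095]
bay_mahogany [316. 107.] 0.94 [ 0.5936 -0.0868  0.    ] [ 0.5938 -0.0866  0.0087]
```

View pics/w1.png

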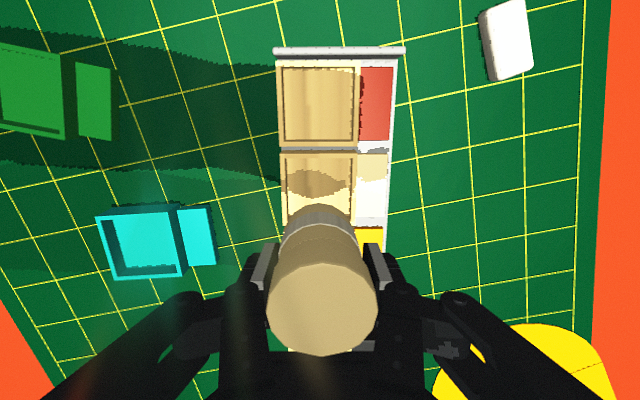

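The wrist view shows the cream jar held upright at (320,290) and its bay with the cream tile at (320,190). The landmark is 2 mm off my estimate.

Call:
arm_command(
  slide=[
    [0.1,-0.1,3],
    [0.1,-0.1,7],
    [0.1,-0.1,9.5],
    [0.1,-0.1,10.2],
    [0.1,-0.1,10.5],
  ],
  spin=[0,0,0,0,0],
)

```text
clock: 7.05
eef_pos: [0.5838, -0.1521, 0.0411]
tool_rot: [0.776, 0.631, 0.0, 0.0]
ft_force: [0.8, 0.0, -2.0]
grip_width: 0.0419
grasp_force: 60.8
```

Call:
arm_command(
  slide=[
    [0,0,0],
    [0,0,0.1],
    [0,0,0.1],
    [0,0,0.1],
    [0,0,0.1],
  ],
  spin=[0,0,0,0,0],
)

```text
clock: 7.68
eef_pos: [0.5834, -0.1531, 0.0398]
tool_rot: [0.777, 0.63, 0.0, 0.0]
ft_force: [0.8, 0.9, -1.6]
grip_width: 0.0416
grasp_force: 60.8
```

Call:
arm_command(
  slide=[
    [-0.2,-0.1,0],
    [-0.2,-0.1,0.1],
    [-0.2,-0.1,0.2],
    [-0.2,-0.1,0.2],
    [-0.2,-0.1,0.2],
  ],
  spin=[0,0,0,0,0],
)

```text
clock: 8.3
eef_pos: [0.582, -0.1547, 0.0377]
tool_rot: [0.776, 0.63, -0.0, -0.0]
ft_force: [-0.6, -0.0, -0.9]
grip_width: 0.0419
grasp_force: 60.8
```

Call:
arm_command(
  slide=[
    [0,0,0.1],
    [0,0,0.1],
    [0,0,0.2],
    [0,0,0.2],
    [0,0,0.2],
  ],
  spin=[0,0,0,0,0],
)

```text
clock: 8.93
eef_pos: [0.5821, -0.1548, 0.0372]
tool_rot: [0.777, 0.63, 0.0, 0.0]
ft_force: [-3.5, 1.7, 9.3]
grip_width: 0.042
grasp_force: 61.6
```

Contact with the floor. Releasing, then rising.

Call:
arm_command(
  slide=[
    [0,0,0],
    [0,0,0],
    [0,0,0],
    [0,0,0],
    [0,0,0],
  ],
  spin=[0,0,0,0,0],
  jaw=8.5,
)

```text
clock: 9.55
eef_pos: [0.582, -0.1548, 0.0355]
tool_rot: [0.777, 0.63, -0.0, -0.0]
ft_force: [0.1, -0.5, 0.4]
grip_width: 0.0852
grasp_force: 0.0
```

Call:
arm_command(
  slide=[
    [0,0,-2],
    [0,0,-5],
    [0,0,-9],
    [0,0,-12],
    [0,0,-12],
  ],
  spin=[0,0,0,0,0],
)

```text
clock: 10.18
eef_pos: [0.584, -0.1553, 0.159]
tool_rot: [0.777, 0.63, 0.002, 0.003]
ft_force: [1.0, 0.4, -0.6]
grip_width: 0.085
grasp_force: 0.0
```

```bash
cat >> h.py <<'E'
def caps(cam,x0=.42,x1=.7,zmin=.074):
    p=camera(cam);C=cloud(p)
    m=(p['range_z']>0)&(C[...,2]>zmin)&(C[...,2]<.092)&(C[...,0]>x0)&(C[...,0]<x1)&(abs(C[...,1])<.36)
    n,l,st,ce=cv2.connectedComponentsWithStats(m.astype(np.uint8))
    for i in range(1,n):
        if st[i,4]>60:
            q=C[l==i]; print(cam,st[i,4],np.round(ce[i]),np.round((q.min(0)+q.max(0))/2,4),np.round(np.ptp(q,axis=0),3),np.median(p['pixels'][l==i],axis=0))
    return p
E
python3 - <<'E'
from h import *
caps('scene');caps('wrist');go(*JP['honey'],.16,-2.5)
E
```

```text
scene 177 [344. 163.] [0.4922 0.0764 0.0799] [0.044 0.041 0.012] [247. 216.  88.]
scene 184 [371. 165.] [0.5014 0.1445 0.0798] [0.044 0.041 0.011] [33. 32. 32.]
scene 178 [401. 166.] [0.5021 0.2205 0.0796] [0.041 0.041 0.011] [145.5  49.   39. ]
scene 219 [248. 185.] [ 0.5818 -0.1533  0.0795] [0.043 0.041 0.011] [180. 162. 124.]
wrist 2451 [317. 205.] [ 0.5801 -0.1537  0.0785] [0.042 0.042 0.009] [199. 178. 121.]
slide [ 20.68 -13.53  -0.46] spin -9.4 | z [ 0.5818 -0.1547  0.1554] q6 1.52
```

Call:
arm_command(
  slide=[
    [5,-3.3,0],
    [10,-6.6,0],
    [15,-9.9,0],
    [19,-12.5,0],
    [20.7,-13.5,0],
  ],
  spin=[-2,-4,-6,-8,-9.4],
)

```text
clock: 10.9
eef_pos: [0.4899, 0.0777, 0.1539]
tool_rot: [0.721, 0.693, -0.002, -0.001]
ft_force: [-0.2, -0.6, 0.6]
grip_width: 0.0848
grasp_force: 0.0
```

Run:
```python
from h import *
caps('wrist');go(.492,.076,.036,-2.5)
```

```text
wrist 1278 [327.  10.] [0.4987 0.2055 0.0788] [0.04  0.014 0.01 ] [246. 118.  88.]
wrist 3205 [330. 114.] [0.4982 0.1443 0.0805] [0.042 0.042 0.006] [38. 37. 35.]
wrist 2479 [323. 210.] [0.4912 0.075  0.0784] [0.043 0.043 0.009] [233. 141.  21.]
slide [-0.29  0.3  11.8 ] spin 0.3 | z [0.4897 0.0789 0.154 ] q6 1.77
```

Call:
arm_command(
  slide=[
    [-0.2,0.2,4],
    [-0.2,0.2,8],
    [-0.2,0.2,10.8],
    [-0.2,0.2,11.7],
    [-0.2,0.2,11.7],
  ],
  spin=[0,0,0,0,0],
)

```text
clock: 11.58
eef_pos: [0.4937, 0.0732, 0.0379]
tool_rot: [0.722, 0.691, -0.001, -0.001]
ft_force: [-0.1, 0.3, -0.0]
grip_width: 0.0847
grasp_force: 0.0
```

Call:
arm_command(
  slide=[
    [0,0,0],
    [0,0,0],
    [0,0,0],
    [0,0,0],
    [0,0,0],
  ],
  spin=[0,0,0,0,0],
  jaw=3,
)

```text
clock: 12.2
eef_pos: [0.4951, 0.0736, 0.0399]
tool_rot: [0.722, 0.692, 0.001, 0.001]
ft_force: [-1.7, 0.2, 5.8]
grip_width: 0.0422
grasp_force: 59.6
```

Call:
arm_command(
  slide=[
    [0,0,-1],
    [0,0,-4],
    [0,0,-8],
    [0,0,-11],
    [0,0,-11],
  ],
  spin=[0,0,0,0,0],
)

```text
clock: 12.82
eef_pos: [0.4964, 0.0738, 0.1514]
tool_rot: [0.722, 0.692, 0.002, 0.002]
ft_force: [0.8, -0.9, -1.7]
grip_width: 0.042
grasp_force: 60.6
```

Run:
```python
from h import *
go(*BP['honey'],.146,-11.9)
```

```text
slide [-29.67   8.47   0.56] spin 9.4 | z [0.4964 0.0738 0.1514] q6 1.76
```

Call:
arm_command(
  slide=[
    [-3,0.8,0],
    [-8,2.3,0],
    [-13,3.7,0],
    [-18,5.1,0],
    [-23,6.6,0],
  ],
  spin=[1,3,5,7,9.4],
)

```text
clock: 13.45
eef_pos: [0.5495, -0.1604, 0.1468]
tool_rot: [0.777, 0.63, -0.001, -0.001]
ft_force: [0.1, 0.5, -2.5]
grip_width: 0.0416
grasp_force: 60.6
```

Call:
arm_command(
  slide=[
    [-3,0.2,0],
    [-6,0.4,0],
    [-6.7,0.8,0],
    [-6.7,0.8,0],
    [-6.7,0.8,0],
  ],
  spin=[0,0,0,0,0],
)

```text
clock: 14.08
eef_pos: [0.5443, -0.2251, 0.1481]
tool_rot: [0.776, 0.631, -0.0, -0.001]
ft_force: [0.3, 0.1, -1.6]
grip_width: 0.0419
grasp_force: 60.7
```

Run:
```python
from h import *
go(*BP['honey'],.041,-11.9)
p=camera('wrist')
for n in B:
    for r in landmark_of(p,n)[:3]:
        if r['confidence']>.4: print(n,np.round(r['centre']),round(r['confidence'],2),at_z(p,r['centre'],0))
```

```text
slide [ 0.37  2.37 10.71] spin 0.1 | z [ 0.5443 -0.2251  0.1481] q6 1.38
bay_ash [169. 159.] 0.92 [ 4.08726223e-01 -1.72786807e-01 -5.55111512e-17]
bay_honey [344. 179.] 0.81 [ 0.56621204 -0.22563315  0.        ]
bay_mahogany [347.  11.] 0.95 [ 0.59450309 -0.08679534  0.        ]
```

Landmark agrees (.566,−.2256). Aim for about (.567,−.226).

Call:
arm_command(
  slide=[
    [0.3,2.2,0],
    [0.3,2.2,3],
    [0.3,2.2,7],
    [0.3,2.2,9],
    [0.3,2.2,10],
  ],
  spin=[0,0,0,0,0],
)

```text
clock: 14.95
eef_pos: [0.5658, -0.2273, 0.0473]
tool_rot: [0.776, 0.63, -0.001, -0.001]
ft_force: [-0.4, -0.3, -1.0]
grip_width: 0.0414
grasp_force: 60.9
```

Call:
arm_command(
  slide=[
    [0,0,0.1],
    [0,0,0.3],
    [0,0,0.4],
    [0,0,0.5],
    [0,0,0.6],
  ],
  spin=[0,0,0,0,0],
)

```text
clock: 15.58
eef_pos: [0.5667, -0.228, 0.043]
tool_rot: [0.777, 0.63, 0.0, 0.0]
ft_force: [-1.3, 0.1, -1.7]
grip_width: 0.0417
grasp_force: 60.9
```

Call:
arm_command(
  slide=[
    [0,0,0.1],
    [0,0,0.2],
    [0,0,0.2],
    [0,0,0.3],
    [0,0,0.3],
  ],
  spin=[0,0,0,0,0],
)

```text
clock: 16.2
eef_pos: [0.5666, -0.228, 0.04]
tool_rot: [0.777, 0.63, 0.0, 0.0]
ft_force: [-0.2, 0.0, -0.0]
grip_width: 0.0419
grasp_force: 61.1
```

Call:
arm_command(
  slide=[
    [0,0,0.1],
    [0,0,0.1],
    [0,0,0.1],
    [0,0,0.1],
    [0,0,0.1],
  ],
  spin=[0,0,0,0,0],
)

```text
clock: 16.82
eef_pos: [0.5667, -0.228, 0.0399]
tool_rot: [0.777, 0.63, 0.0, 0.0]
ft_force: [-1.6, 0.0, 5.3]
grip_width: 0.0419
grasp_force: 61.6
```

Call:
arm_command(
  slide=[
    [0,0,0],
    [0,0,0],
    [0,0,0],
    [0,0,0],
    [0,0,0],
  ],
  spin=[0,0,0,0,0],
  jaw=8.5,
)

```text
clock: 17.45
eef_pos: [0.5665, -0.2279, 0.0386]
tool_rot: [0.777, 0.63, -0.0, -0.0]
ft_force: [-0.2, 0.2, 1.0]
grip_width: 0.0848
grasp_force: 0.0
```

Call:
arm_command(
  slide=[
    [0,0,-2],
    [0,0,-5],
    [0,0,-9],
    [0,0,-12],
    [0,0,-12],
  ],
  spin=[0,0,0,0,0],
)

```text
clock: 18.08
eef_pos: [0.5685, -0.2287, 0.162]
tool_rot: [0.777, 0.63, 0.002, 0.003]
ft_force: [-0.5, -0.7, -0.8]
grip_width: 0.085
grasp_force: 0.0
```

Run:
```python
from h import *
caps('scene');caps('wrist');go(.499,.2195,.16,-2.5)
```

```text
scene 181 [371. 165.] [0.5011 0.1445 0.0797] [0.044 0.041 0.011] [33. 32. 32.]
scene 183 [401. 166.] [0.5013 0.2199 0.0797] [0.041 0.041 0.011] [145.  50.  39.]
scene 198 [220. 180.] [ 0.5662 -0.2249  0.0796] [0.043 0.04  0.011] [166. 105.  47.]
scene 216 [248. 185.] [ 0.5814 -0.1533  0.0793] [0.043 0.042 0.01 ] [224. 208. 158.]
wrist 3127 [317. 101.] [ 0.58   -0.1542  0.0805] [0.042 0.042 0.006] [244. 233. 174.]
wrist 2397 [316. 203.] [ 0.564  -0.2263  0.0785] [0.042 0.042 0.009] [180.  99.  13.]
slide [ 42.39 -15.81  -0.16] spin -9.4 | z [ 0.5664 -0.2279  0.1584] q6 1.4
```

Both jars are standing. Next is red-brown.

Call:
arm_command(
  slide=[
    [4,-1.5,-1],
    [10,-3.7,-1],
    [16,-6,-1],
    [22,-8.2,-1],
    [28,-10.5,-1],
  ],
  spin=[-2,-4,-6,-8,-9.4],
)

```text
clock: 18.8
eef_pos: [0.5209, 0.0631, 0.1669]
tool_rot: [0.722, 0.692, -0.001, -0.001]
ft_force: [0.2, -0.3, -0.0]
grip_width: 0.0852
grasp_force: 0.0
```

Run:
```python
from h import *
go(.499,.2195,.16,-2.5)
```

```text
slide [15.53 -2.85  0.69] spin 0.0 | z [0.5209 0.0631 0.1669] q6 1.73
```

Call:
arm_command(
  slide=[
    [5,-1,0],
    [10,-2,0],
    [14,-2.8,0.7],
    [15.5,-2.8,0.7],
    [15.5,-2.8,0.7],
  ],
  spin=[0,0,0,0,0],
)

```text
clock: 19.42
eef_pos: [0.5007, 0.2177, 0.1605]
tool_rot: [0.722, 0.692, -0.001, -0.0]
ft_force: [-0.7, -0.5, -0.9]
grip_width: 0.0852
grasp_force: 0.0
```

Run:
```python
from h import *
caps('wrist');go(.4995,.2195,.036,-2.5)
```

```text
wrist 2389 [319. 201.] [0.4986 0.2201 0.0785] [0.042 0.042 0.009] [96. 24. 15.]
wrist 1916 [322. 287.] [0.4982 0.1447 0.0787] [0.042 0.043 0.009] [44. 40. 35.]
slide [ 0.28 -0.14 12.48] spin 0.0 | z [0.501  0.2168 0.1608] q6 2.02
```

Call:
arm_command(
  slide=[
    [0.2,-0.2,4],
    [0.2,-0.2,8],
    [0.2,-0.2,11],
    [0.2,-0.2,12.4],
    [0.2,-0.2,12.4],
  ],
  spin=[0,0,0,0,0],
)

```text
clock: 20.1
eef_pos: [0.4991, 0.2183, 0.0372]
tool_rot: [0.723, 0.691, -0.001, -0.0]
ft_force: [0.4, -0.5, 0.1]
grip_width: 0.0849
grasp_force: 0.0
```

Call:
arm_command(
  slide=[
    [0,0,0],
    [0,0,0],
    [0,0,0],
    [0,0,0],
    [0,0,0],
  ],
  spin=[0,0,0,0,0],
  jaw=3,
)

```text
clock: 20.72
eef_pos: [0.5002, 0.2201, 0.0392]
tool_rot: [0.722, 0.692, 0.001, 0.0]
ft_force: [-1.2, -0.0, 5.7]
grip_width: 0.0419
grasp_force: 60.0
```

Call:
arm_command(
  slide=[
    [0,0,-1],
    [0,0,-4],
    [0,0,-8],
    [0,0,-11],
    [0,0,-11],
  ],
  spin=[0,0,0,0,0],
)

```text
clock: 21.35
eef_pos: [0.501, 0.2205, 0.1506]
tool_rot: [0.722, 0.692, 0.003, 0.001]
ft_force: [-0.4, 0.3, -2.6]
grip_width: 0.0415
grasp_force: 61.0
```

Run:
```python
from h import *
go(.5965,-.0855,.15,-11.9)
```

```text
slide [-3.015e+01  1.086e+01  3.000e-02] spin 9.4 | z [0.501  0.2205 0.1506] q6 2.03
```

Call:
arm_command(
  slide=[
    [-3,1,0],
    [-8,2.8,0],
    [-13,4.6,0],
    [-18,6.4,0],
    [-23,8.2,0],
  ],
  spin=[1,3,5,7,9.4],
)

```text
clock: 21.98
eef_pos: [0.5704, -0.0153, 0.1458]
tool_rot: [0.777, 0.63, -0.001, -0.001]
ft_force: [0.8, 0.9, -1.1]
grip_width: 0.0418
grasp_force: 61.0
```

Run:
```python
from h import *
go(.5965,-.0855,.15,-11.9)
```

```text
slide [-6.33  4.   -0.43] spin -0.0 | z [ 0.5704 -0.0153  0.1458] q6 1.75
```

Call:
arm_command(
  slide=[
    [-3,2,0],
    [-6,3.8,0],
    [-6.3,4,0],
    [-6.3,4,0],
    [-6.3,4,0],
  ],
  spin=[0,0,0,0,0],
)

```text
clock: 22.6
eef_pos: [0.5967, -0.0824, 0.1471]
tool_rot: [0.776, 0.631, -0.0, -0.001]
ft_force: [-0.3, 1.2, -1.7]
grip_width: 0.0417
grasp_force: 61.0
```

Run:
```python
from h import *
go(.5965,-.0855,.04,-11.9)
p=camera('wrist');save(p,'w2.png')
for r in landmark_of(p,'bay_mahogany')[:3]: print(np.round(r['centre']),round(r['confidence'],2),at_z(p,r['centre'],0))
```

```text
slide [-0.31  0.06 10.71] spin 0.1 | z [ 0.5967 -0.0824  0.1471] q6 1.64
[321. 186.] 0.86 [ 0.59604338 -0.08521404  0.        ]
```

View pics/w2.png

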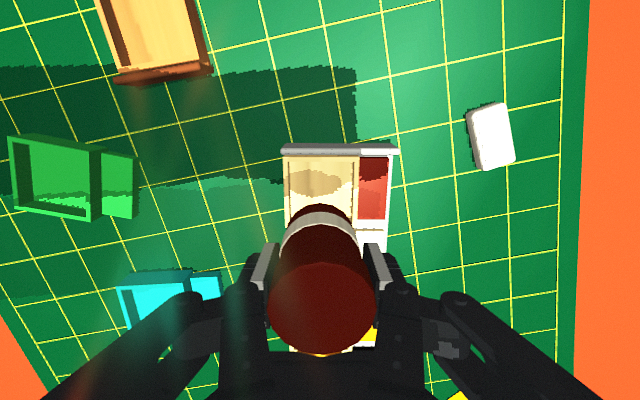

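The red-brown jar hangs upright at (320,290). Its bay, with the red tile at (373,185), lies below at (320,190).

Call:
arm_command(
  slide=[
    [-0.3,0.0,2],
    [-0.3,0.0,5],
    [-0.3,0.0,8],
    [-0.3,0.0,10],
    [-0.3,0.0,10.4],
  ],
  spin=[0,0,0,0,0],
)

```text
clock: 23.32
eef_pos: [0.5954, -0.0856, 0.0422]
tool_rot: [0.776, 0.631, -0.001, -0.001]
ft_force: [0.2, 0.1, -2.1]
grip_width: 0.0415
grasp_force: 61.1
```

Call:
arm_command(
  slide=[
    [0,0,0],
    [0,0,0.1],
    [0,0,0.2],
    [0,0,0.3],
    [0,0,0.3],
  ],
  spin=[0,0,0,0,0],
)

```text
clock: 23.95
eef_pos: [0.5968, -0.0866, 0.0408]
tool_rot: [0.777, 0.63, 0.0, 0.0]
ft_force: [-1.1, -0.2, -1.5]
grip_width: 0.0419
grasp_force: 61.1
```

Call:
arm_command(
  slide=[
    [0,0,0.1],
    [0,0,0.2],
    [0,0,0.2],
    [0,0,0.2],
    [0,0,0.2],
  ],
  spin=[0,0,0,0,0],
)

```text
clock: 24.58
eef_pos: [0.5969, -0.0866, 0.0392]
tool_rot: [0.777, 0.63, 0.0, 0.0]
ft_force: [-3.1, 0.1, 4.6]
grip_width: 0.0415
grasp_force: 61.4
```

Call:
arm_command(
  slide=[
    [0,0,0],
    [0,0,0],
    [0,0,0],
    [0,0,0],
    [0,0,0],
  ],
  spin=[0,0,0,0,0],
  jaw=8.5,
)

```text
clock: 25.2
eef_pos: [0.5968, -0.0866, 0.0386]
tool_rot: [0.777, 0.63, -0.0, -0.0]
ft_force: [-0.1, 0.2, 0.5]
grip_width: 0.0852
grasp_force: 0.0
```

Call:
arm_command(
  slide=[
    [0,0,-2],
    [0,0,-5],
    [0,0,-9],
    [0,0,-12],
    [0,0,-12],
  ],
  spin=[0,0,0,0,0],
)

```text
clock: 25.82
eef_pos: [0.5989, -0.0869, 0.162]
tool_rot: [0.777, 0.63, 0.002, 0.002]
ft_force: [-0.6, -0.2, -0.7]
grip_width: 0.085
grasp_force: 0.0
```

Run:
```python
from h import *
caps('scene');caps('wrist');go(.499,.1445,.16,-2.5)
```

```text
scene 182 [371. 165.] [0.5011 0.1443 0.08  ] [0.043 0.041 0.011] [33. 32. 32.]
scene 194 [220. 180.] [ 0.566  -0.2257  0.08  ] [0.041 0.041 0.012] [247. 216.  88.]
scene 214 [248. 185.] [ 0.5816 -0.1539  0.0797] [0.043 0.042 0.011] [247. 246. 222.]
scene 220 [276. 190.] [ 0.5974 -0.0855  0.0795] [0.041 0.04  0.011] [74. 31. 24.]
wrist 2379 [318. 205.] [ 0.5952 -0.0865  0.0784] [0.042 0.042 0.009] [70. 17. 10.]
wrist 1949 [317. 283.] [ 0.5801 -0.1535  0.0785] [0.042 0.042 0.009] [255. 255. 240.]
wrist 768 [317. 345.] [ 0.566  -0.215   0.0784] [0.04  0.022 0.009] [254. 230.  43.]
slide [ 20.6  -14.31  -0.16] spin -9.4 | z [ 0.5967 -0.0865  0.1584] q6 1.63
```

Call:
arm_command(
  slide=[
    [5,-3.5,0],
    [10,-7,0],
    [15,-10.4,0],
    [19,-13.2,0],
    [20.6,-14.3,0],
  ],
  spin=[-2,-4,-6,-8,-9.4],
)

```text
clock: 26.55
eef_pos: [0.497, 0.1463, 0.1571]
tool_rot: [0.721, 0.693, -0.001, -0.001]
ft_force: [0.5, 0.3, -0.1]
grip_width: 0.0852
grasp_force: 0.0
```

Run:
```python
from h import *
caps('wrist');go(.4985,.1445,.038,-2.5)
```

```text
wrist 2422 [323. 208.] [0.4981 0.1447 0.0785] [0.042 0.043 0.009] [16. 15. 14.]
slide [-0.28  0.22 11.92] spin 0.3 | z [0.4968 0.1474 0.1573] q6 1.9
```

Call:
arm_command(
  slide=[
    [-0.2,0.2,4],
    [-0.2,0.2,8],
    [-0.2,0.2,11],
    [-0.2,0.2,11.9],
    [-0.2,0.2,11.9],
  ],
  spin=[0,0,0,0,0],
)

```text
clock: 27.22
eef_pos: [0.5012, 0.1416, 0.0392]
tool_rot: [0.723, 0.691, -0.001, -0.0]
ft_force: [-0.3, 0.2, 0.8]
grip_width: 0.0849
grasp_force: 0.0
```

Call:
arm_command(
  slide=[
    [0,0,0],
    [0,0,0],
    [0,0,0],
    [0,0,0],
    [0,0,0],
  ],
  spin=[0,0,0,0,0],
  jaw=3,
)

```text
clock: 27.85
eef_pos: [0.5019, 0.1426, 0.0409]
tool_rot: [0.722, 0.692, 0.001, 0.0]
ft_force: [-1.4, -1.0, 6.3]
grip_width: 0.042
grasp_force: 59.5
```

Call:
arm_command(
  slide=[
    [0,0,-1],
    [0,0,-4],
    [0,0,-8],
    [0,0,-11],
    [0,0,-11],
  ],
  spin=[0,0,0,0,0],
)

```text
clock: 28.48
eef_pos: [0.5032, 0.143, 0.1526]
tool_rot: [0.722, 0.692, 0.003, 0.001]
ft_force: [-0.2, -0.7, -2.1]
grip_width: 0.0418
grasp_force: 60.4
```

Run:
```python
from h import *
go(.5525,-.2965,.15,-11.9)
```

```text
slide [-43.69   6.83   0.22] spin 9.4 | z [0.5032 0.143  0.1526] q6 1.89
```

Call:
arm_command(
  slide=[
    [-3,0.5,0],
    [-8,1.3,0],
    [-13,2,0],
    [-18.5,2.9,0],
    [-24,3.8,0],
  ],
  spin=[1,3,5,7,9.4],
)

```text
clock: 29.1
eef_pos: [0.5278, -0.1004, 0.1481]
tool_rot: [0.777, 0.63, -0.001, -0.001]
ft_force: [0.9, 0.1, -1.2]
grip_width: 0.0416
grasp_force: 60.3
```

Run:
```python
from h import *
go(.5525,-.2965,.15,-11.9)
```

```text
slide [-18.67   6.47  -0.21] spin -0.0 | z [ 0.5278 -0.1004  0.1481] q6 1.59
```

Call:
arm_command(
  slide=[
    [-5,1.7,0],
    [-10,3.4,0],
    [-15,5.2,0],
    [-18,6.3,0],
    [-18.7,6.5,0],
  ],
  spin=[0,0,0,0,0],
)

```text
clock: 29.72
eef_pos: [0.5528, -0.2972, 0.1474]
tool_rot: [0.777, 0.629, -0.001, -0.001]
ft_force: [-0.4, 1.2, -0.5]
grip_width: 0.0419
grasp_force: 60.4
```

Run:
```python
from h import *
go(.5525,-.2965,.042,-11.9)
p=camera('wrist')
for r in landmark_of(p,'bay_ebony')[:3]: print(np.round(r['centre']),round(r['confidence'],2),at_z(p,r['centre'],0))
```

```text
slide [ 0.05 -0.02 10.54] spin -0.2 | z [ 0.5528 -0.2972  0.1474] q6 1.29
[319. 182.] 0.76 [ 0.55059265 -0.2959648   0.        ]
```

Call:
arm_command(
  slide=[
    [-0.1,-0.1,2],
    [-0.1,-0.1,5],
    [-0.1,-0.1,8],
    [-0.1,-0.1,9.8],
    [-0.1,-0.1,10.2],
  ],
  spin=[0,0,0,0,0],
)

```text
clock: 30.45
eef_pos: [0.5513, -0.2936, 0.0458]
tool_rot: [0.776, 0.631, -0.001, -0.002]
ft_force: [-0.7, -0.4, -1.0]
grip_width: 0.0417
grasp_force: 60.4
```

Call:
arm_command(
  slide=[
    [0,0,0],
    [0,0,0.1],
    [0,0,0.2],
    [0,0,0.3],
    [0,0,0.3],
  ],
  spin=[0,0,0,0,0],
)

```text
clock: 31.08
eef_pos: [0.5526, -0.2963, 0.0447]
tool_rot: [0.777, 0.63, 0.0, 0.0]
ft_force: [0.4, 0.8, -1.4]
grip_width: 0.0416
grasp_force: 60.4
```

Call:
arm_command(
  slide=[
    [0,0,0.1],
    [0,0,0.2],
    [0,0,0.3],
    [0,0,0.4],
    [0,0,0.4],
  ],
  spin=[0,0,0,0,0],
)

```text
clock: 31.7
eef_pos: [0.5526, -0.2962, 0.0411]
tool_rot: [0.777, 0.63, 0.0, 0.0]
ft_force: [-2.6, 0.5, 2.5]
grip_width: 0.0418
grasp_force: 60.7
```

Call:
arm_command(
  slide=[
    [0,0,0],
    [0,0,0],
    [0,0,0],
    [0,0,0],
    [0,0,0],
  ],
  spin=[0,0,0,0,0],
  jaw=8.5,
)

```text
clock: 32.33
eef_pos: [0.5527, -0.2962, 0.0407]
tool_rot: [0.777, 0.63, -0.0, 0.0]
ft_force: [0.5, 1.0, -0.1]
grip_width: 0.0853
grasp_force: 0.0
```

Call:
arm_command(
  slide=[
    [0,0,-2],
    [0,0,-5],
    [0,0,-9],
    [0,0,-13],
    [0,0,-15],
  ],
  spin=[0,0,0,0,0],
)

```text
clock: 32.95
eef_pos: [0.5537, -0.2967, 0.1938]
tool_rot: [0.777, 0.63, 0.001, 0.002]
ft_force: [0.7, 0.0, -0.3]
grip_width: 0.0849
grasp_force: 0.0
```

Run:
```python
from h import *
p=caps('scene');save(p,'end.png',(150,120,450,310),2.6)
```

```text
scene 204 [193. 175.] [ 0.552  -0.2925  0.0798] [0.043 0.042 0.011] [23. 22. 23.]
scene 196 [220. 180.] [ 0.566  -0.2252  0.0801] [0.043 0.04  0.011] [213. 134.  58.]
scene 217 [248. 185.] [ 0.5816 -0.1534  0.0794] [0.043 0.042 0.011] [247. 247. 238.]
scene 220 [276. 190.] [ 0.5975 -0.0857  0.0796] [0.043 0.041 0.011] [149.  51.  39.]
```

View pics/end.png

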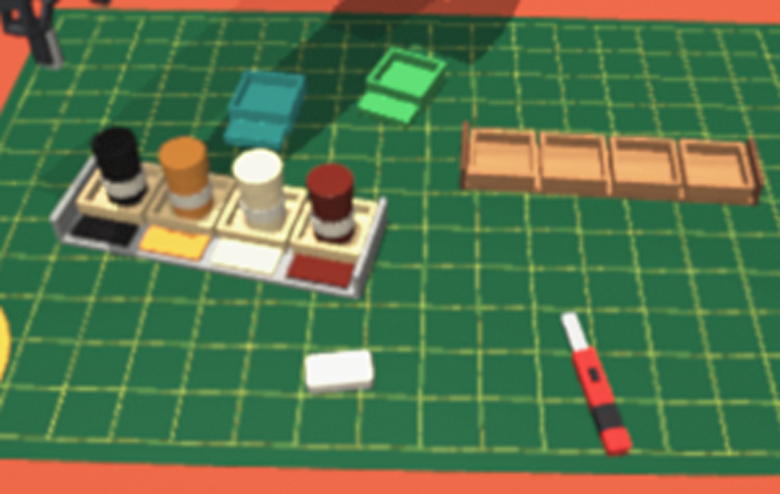

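All four jars stand upright in their matching bays (crop pixels: black 120,165; honey 185,175; cream 260,185; red-brown 330,200). The eraser and knife are untouched.

```bash
python3 -c "
from workcell import *
print(job_done())"
```

```text
the job is handed in; nothing more can be done
None
```

I moved all four jars in the asked order (cream, honey orange, red-brown, black), and each stands upright in the bench-rack bay of its colour; the eraser and craft knife were left alone, and I handed the job in at about 33 s.

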